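Get the tea tin out from behind the jars

TASK

Fetch the blue tea tin that stands behind the three jars on the dark wooden board: first clear all three jars to the aluminium tray, leaving the tin where it is until they stand there, then set the tin centred on the round cork mat, and finally put every jar back on the very spot of the board where it stood at the start. Keep the tin and the jars upright and leave the other things on the worktop where they are.

Things in the scene. Friction and masses are not known exactly. Their poses are not given: they have to be found in the camera images.
- tin: blue tea tin with a closed fixed lid, a box 64 x 90 x 62 mm high (own x, y, z); origin at the centre of its underside, z up. It can be gripped only across its 64 mm, along its own x; the jars in front stand 8 to 23 mm from its front face (its -x side). Rigid, about 0.12 kg.
- big_jar: round clear glass jar with a yellow lid (fixed), the thickest of the three: body 57 mm and lid 59 mm in diameter, 105 mm high, lid over the top 16 mm; origin at the centre of its underside, z up. About 0.2 kg.
- spice_jar: round spice jar with a red cap (fixed) bearing a dark emblem, and a dark label: body 42 mm and cap 45 mm in diameter, 106 mm high, cap over the top 20 mm; origin at the centre of its underside, z up. About 0.11 kg.
- herb_jar: round herb jar with a red cap (fixed) bearing a green emblem, and a green label; same shape and size as the spice jar: body 42 mm and cap 45 mm in diameter, 106 mm high, cap over the top 20 mm; origin at the centre of its underside, z up. About 0.11 kg.
- board: fixed dark wooden board, 160 x 245 mm (own x, y), 12 mm thick, with a lip 5 mm high along its far (+x) edge; origin at the centre of its underside. Its flat top, 12 mm over the origin, carries the tin near the far edge and the three jars in a row in front of it, 85 mm apart, each on an inlaid flush cork round 64 mm across (own x about -35 mm, own y -85, 0 and 85 mm). Which jar stands where varies. The clear gap between neighbouring jars is 30 to 45 mm.
- tray: fixed low aluminium tray, outside 140 x 152 mm (own x, y), walls 4 mm thick and 12 mm high, inner floor 4 mm over the worktop, a small wire handle at each end; origin at the centre of its underside. Room for the three jars in a triangle: two in the half nearer the robot 80 mm apart across (own x -32 mm, own y -40 and 40 mm) and one behind between them (own x 32 mm, y 0).
- mat: fixed round cork mat, 91 mm across and 9 mm thick; origin at the centre of its underside. Target of the tin, in any heading. The tray and the mat lie on opposite sides of the board; which is left and which right varies.
- dropper: bystander: small brown dropper bottle, 33 mm across, 102 mm high; origin at the centre of its underside. Must not be moved.
- glass: bystander: drinking glass, 75 mm across, 89 mm high; origin at the centre of its underside. Must not be moved.

How it is judged:
By the outcome, as a careful person would: the job done as asked, in the order asked, and still so for the second after the job is handed in, with the robot touching nothing.
It also fails if it takes over 115 s, if anything falls off the work surface, if the arm or the gripper's body presses on something with over 40 N, if the wrist force passes 120 N, or if a joint passes its speed limit or range.

ROBOT

A 6-joint arm with a two-finger parallel gripper is mounted at the origin on a cart in front of the work surface, level with it; the furniture and walls round the work are solid. World frame = base frame: x ahead of the robot, y to its left, z up, the work surface at z = 0. Lengths are in m, angles in rad, forces in N, time in s.
With the tool pointing down it reaches from about 0.3 to 0.825 m from the base axis. Payload 5.4 kg.
Tool frame: the origin (TCP) lies at the very end of the fingers, on their centre line; the grasp point (between the pads) lies 19 mm behind it; z points along the fingers, y is the line along which they close (so a half turn about z gives the same grasp; the last joint's range is limited). The gripper opens to 92 mm and grips with 3 to 60 N. Pads are 20 mm wide; open, the fingers measure 128 mm over their backs; the gripper's body (75 mm by 189 mm) begins 69 mm behind the grasp point.
Start: joints at [0.922, 0.158, 1.597, -0, 1.386, -0.21], TCP at [0.244, 0.521, 0.215] pointing down, gripper open.
Joint ranges: [-2.91, 2.91], [-0.94, 2.29], [0.18, 2.7], [-1.29, 4.43], [0.17, 2.64], [-3, 3]. Speed limits (rad/s): [2.57, 2.57, 3.14, 3.14, 3.14, 3.14].

INTERFACE

Orientations are given as a rotation vector (axis times angle).
In Python, from workcell import bot gives the robot as it stands. Calls block until the motion is done:
- bot.goto(position, orientation): joint-space move of the TCP to a pose.
- bot.line_to(position, rot=None, max_speed=0.15): straight line of the TCP; rot=None keeps the orientation; max_speed is the mean speed in m/s.
- bot.set_joints(angles): joint-space move.
- bot.set_gripper(opening, newtons=None): opening from 0.0 (shut) to 1.0 (fully open); newtons is the grip in N (None keeps the last); returns when the fingers have stopped.
- bot.hold(seconds).
- bot.inverse_kinematics(position, orientation): joint angles nearest the present ones, or None.
- bot.read_camera(name): name is "scene" or "top" or "wrist"; returns a dict with "pixels" (480x640x3 uint8, blue, green, red), "fx", "fy", "cx", "cy" (pixels), "k1" (the pictures are not rectified: a ray, as slopes to the right and down, at radius r is drawn at 1 + k1 r^2 times it, then the intrinsics apply), "R" (3x3) and "t" (3): a world point X has camera coordinates R X + t. Camera axes: x right, y down, z forward; pixel columns grow to the right and rows downward; lengths in m; the calibration is good to about 2 mm. A picture is of the moment at which its call begins. There is no depth.
A pose or a line that the arm cannot do raises bot.MotionError and nothing moves.
- bot.job_done(): hands the job in; it is judged then, once.
Readings, each from a call of its own:
- bot.current_clock(): time.
- bot.current_joints(): joint angles.
- bot.current_joint_vel(): joint speeds.
- bot.current_effort(): joint torques, N m.
- bot.current_ee_pos(): TCP position.
- bot.current_tool_rot(): TCP orientation.
- bot.current_contact_force(): force on the tool from outside, world axes, zero at the start.
- bot.current_ft_torque(): the same for the moment, N m.
- bot.current_opening(): opening from 0.0 (shut) to 1.0 (fully open).
- bot.current_grip_force(): force on a finger pad.
Only numpy, scipy, OpenCV 4.12 (cv2) and the standard library are available. Lean on these libraries where they do the work, as an engineer would, in place of code of your own. Each camera call takes 0.05 s, during which the arm holds its last target. There are 200 camera calls.

## Working session

There is one attempt and no reset: what is moved stays moved. The work goes in short steps, each a Python script; the robot and the scene stay as the last script left them, time stands still between calls to the robot, and variables do not carry over. Pictures are saved under pics/ and viewed, at most 14 in all, crops included, and the job is handed in when it is done.

```bash
ls; mkdir -p pics
python3 - <<'E'
from workcell import bot
import cv2
for n in ["scene","top"]:
    c=bot.read_camera(n); cv2.imwrite(f"pics/{n}0.png",c["pixels"])
    print(n,c["fx"],c["cx"],c["cy"],c["k1"],-c["R"].T@c["t"])
print(bot.current_clock(), bot.current_tool_rot())
E
```

```text
pics
scene 590.2337065417464 323.82348392933034 245.79655805569647 -0.14294382689468854 [-0.33068246 -1.24774173  0.75738683]
top 575.7546367102449 321.35197512339926 243.0572262044593 0.06556111776108801 [ 0.33569771 -0.01741654  1.36221249]
0.1 [-6.83552019e-01 -3.06556910e+00  2.41375675e-03]
```

View pics/top0.png

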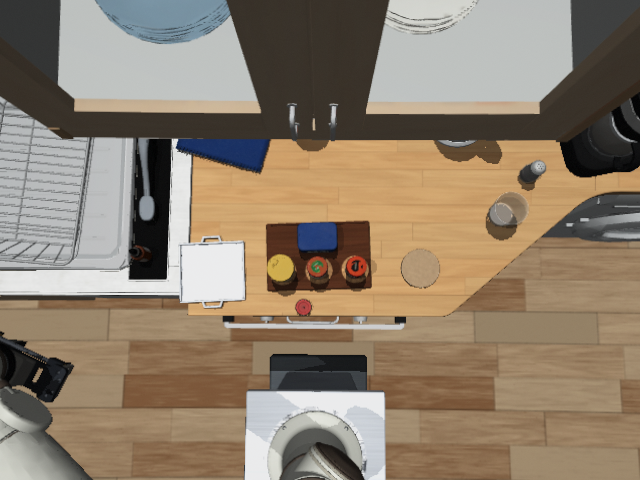

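View pics/scene0.png

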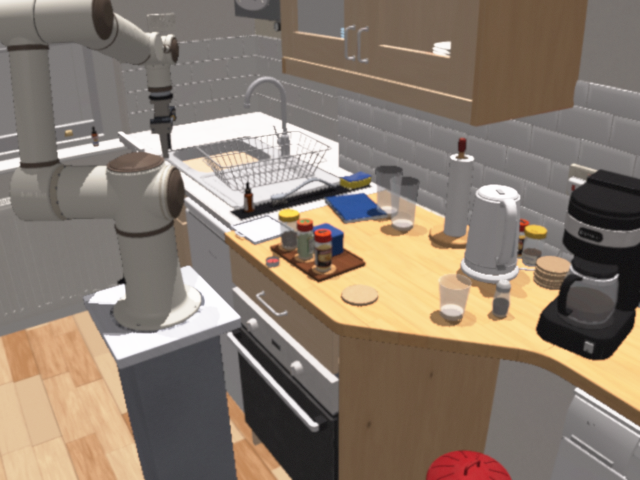

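The top view shows the tray on the left (212,270), the mat on the right (420,268) and the board centred near (319,255). On the board are the yellow big jar (281,268), the green-emblem herb jar (317,268), the dark-emblem spice jar (355,267) and the tin (318,236). The dropper is at (140,255), the glass at (507,210), and a small red object sits in front of the board at (303,307).

```bash
cat > h.py <<'E'
import numpy as np, cv2
from scipy.spatial.transform import Rotation as Rn
from workcell import bot
def K(c): return np.array([[c["fx"],0,c["cx"]],[0,c["fy"],c["cy"]],[0,0,1.]])
def cast(c,uv,z):
    uv=np.asarray(uv,float).reshape(-1,1,2)
    n=cv2.undistortPoints(uv,K(c),np.array([c["k1"],0,0,0.]))[:,0]
    d=np.c_[n,np.ones(len(n))]@c["R"]          # R^T d
    o=-c["R"].T@c["t"]
    return o+d*((z-o[2])/d[:,2])[:,None]
def proj(c,X):
    p=cv2.projectPoints(np.asarray(X,float).reshape(-1,3),cv2.Rodrigues(np.asarray(c["R"]))[0],np.asarray(c["t"],float),K(c),np.array([c["k1"],0,0,0.]))[0]
    return p[:,0]
def mask(c,lo,hi):
    h=cv2.cvtColor(c["pixels"],cv2.COLOR_BGR2HSV); return cv2.inRange(h,np.array(lo),np.array(hi))
def blobs(m,amin=60):
    m=cv2.morphologyEx(m,cv2.MORPH_CLOSE,np.ones((3,3)))
    cs=cv2.findContours(m,cv2.RETR_EXTERNAL,cv2.CHAIN_APPROX_NONE)[0]
    return [k for k in cs if cv2.contourArea(k)>amin]
def down(yaw):  # tool z down, tool y (closing) at world angle yaw
    y=np.array([np.cos(yaw),np.sin(yaw),0]); z=np.array([0,0,-1.]); x=np.cross(y,z)
    return Rn.from_matrix(np.c_[x,y,z]).as_rotvec()
E
python3 - <<'E'
from h import *
c=bot.read_camera("top")
for n,lo,hi,z in [("yellow",(20,120,80),(32,255,255),.117),("red",(0,150,80),(8,255,255),.118),("red2",(172,150,80),(180,255,255),.118),("blue",(105,120,40),(125,255,255),.074),("brown board",(0,60,20),(20,255,95),.012),("white",(0,0,200),(180,25,255),.012)]:
    for k in blobs(mask(c,lo,hi)):
        (x,y),r=cv2.minEnclosingCircle(k)
        if not(170<x<450 and 190<y<320): continue
        q=cast(c,k[:,0].astype(float),z)[:,:2].astype(np.float32)
        print(n,(round(x),round(y),round(r)),"circ",np.round(cv2.minEnclosingCircle(q)[0],4),round(cv2.minEnclosingCircle(q)[1],4),"rect",[np.round(v,4) for v in cv2.minAreaRect(q)])
cr=c["pixels"][195:325,165:455]
cv2.imwrite("pics/crop1.png",cv2.resize(cr,None,fx=2.75,fy=2.75,interpolation=cv2.INTER_CUBIC))
print(c["R"])
for y in(-.05,.0,.2): print(np.round(bot.inverse_kinematics([.5,y,.2],down(0)),3))
E
```

```text
yellow (280, 268, 14) circ [0.426  0.0746] 0.0298 rect [array([0.4261, 0.0741]), array([0.057 , 0.0565]), np.float64(45.6003)]
red (303, 307, 8) circ [0.3416 0.0229] 0.0164 rect [array([0.3414, 0.0233]), array([0.0298, 0.0301]), np.float64(0.3985)]
red (316, 266, 11) circ [ 0.4298 -0.0047] 0.0232 rect [array([ 0.4298, -0.006 ]), array([0.0434, 0.0433]), np.float64(0.5936)]
red (356, 265, 11) circ [ 0.4316 -0.091 ] 0.0231 rect [array([ 0.431, -0.091]), array([0.0427, 0.0446]), np.float64(45.2123)]
blue (317, 236, 22) circ [ 0.5006 -0.0048] 0.0497 rect [array([ 0.4998, -0.0039]), array([0.0614, 0.0881]), np.float64(0.416)]
brown board (318, 256, 61) circ [ 0.4629 -0.0071] 0.1428 rect [array([ 0.4579, -0.0082]), array([0.1671, 0.2438]), np.float64(2.1384)]
[[ 0.00738101 -0.99997225 -0.00101133]
 [-0.9933283  -0.00721557 -0.11509486]
 [ 0.11508437  0.0018541  -0.99335399]]
[-0.341 -0.02   1.814 -0.     1.347 -0.341]
[-0.242 -0.026  1.821 -0.     1.347 -0.242]
[ 0.156  0.075  1.717 -0.     1.349  0.156]
```

View pics/crop1.png

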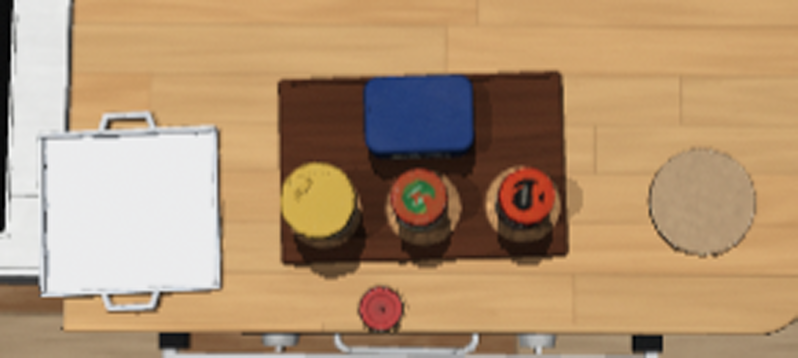

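The crop shows all three jars upright on their cork rounds, with the tin clear behind them. The tray (130,210) and the mat (703,202) are free. Next I'll take a closer look with the wrist camera.

Run:
```python
from h import *
for p in [(.43,.08,.09),(.43,-.09,.09),(.47,.23,.09),(.41,.29,.09),(.5,0,.04),(.44,-.25,.04)]:
  print(p,[None if (q:=bot.inverse_kinematics(p,down(a))) is None else np.round(q,2) for a in (np.pi/2,-np.pi/2,0,np.pi)])
t0=bot.current_clock()
bot.goto([.40,0.0,.34],down(np.pi/2)); print(bot.current_clock()-t0)
c=bot.read_camera("wrist"); cv2.imwrite("pics/w1.png",c["pixels"]); print(c["R"],-c["R"].T@c["t"],c["fx"],c["k1"])
```

```text
(0.43, 0.08, 0.09) [array([-0.09, -0.06,  2.09, -0.  ,  1.12, -1.66]), array([-0.09, -0.06,  2.09, -0.  ,  1.12,  1.48]), array([-0.09, -0.06,  2.09, -0.  ,  1.12, -0.09]), None]
(0.43, -0.09, 0.09) [array([-0.48, -0.06,  2.08,  0.  ,  1.12, -2.05]), array([-0.48, -0.06,  2.08, -0.  ,  1.12,  1.09]), array([-0.48, -0.06,  2.08, -0.  ,  1.12, -0.48]), array([-0.48, -0.06,  2.08,  0.  ,  1.12,  2.66])]
(0.47, 0.23, 0.09) [array([ 0.22,  0.16,  1.86, -0.  ,  1.13, -1.35]), array([ 0.22,  0.16,  1.86, -0.  ,  1.13,  1.79]), array([ 0.22,  0.16,  1.86, -0.  ,  1.13,  0.22]), array([ 0.22,  0.16,  1.86,  0.  ,  1.13, -2.92])]
(0.41, 0.29, 0.09) [array([ 0.37,  0.11,  1.91, -0.  ,  1.12, -1.2 ]), array([ 0.37,  0.11,  1.91, -0.  ,  1.12,  1.95]), array([ 0.37,  0.11,  1.91, -0.  ,  1.12,  0.37]), array([ 0.37,  0.11,  1.91,  0.  ,  1.12, -2.77])]
(0.5, 0, 0.04) [array([-0.24,  0.18,  1.95, -0.  ,  1.01, -1.81]), array([-0.24,  0.18,  1.95, -0.  ,  1.01,  1.33]), array([-0.24,  0.18,  1.95, -0.  ,  1.01, -0.24]), array([-0.24,  0.18,  1.95,  0.  ,  1.01,  2.9 ])]
(0.44, -0.25, 0.04) [array([-0.76,  0.2 ,  1.93,  0.  ,  1.02, -2.33]), array([-0.76,  0.2 ,  1.93, -0.  ,  1.02,  0.81]), array([-0.76,  0.2 ,  1.93, -0.  ,  1.02, -0.76]), array([-0.76,  0.2 ,  1.93,  0.  ,  1.02,  2.39])]
2.0083
[[-1.30803831e-03  9.99999023e-01  4.93648831e-04]
 [ 9.66247742e-01  1.13672025e-03  2.57612130e-01]
 [ 2.57611317e-01  8.13953604e-04 -9.66248284e-01]] [3.28800578e-01 2.61544775e-04 5.09823968e-01] 338.6753640606803 -0.02303509479190807
```

View pics/w1.png

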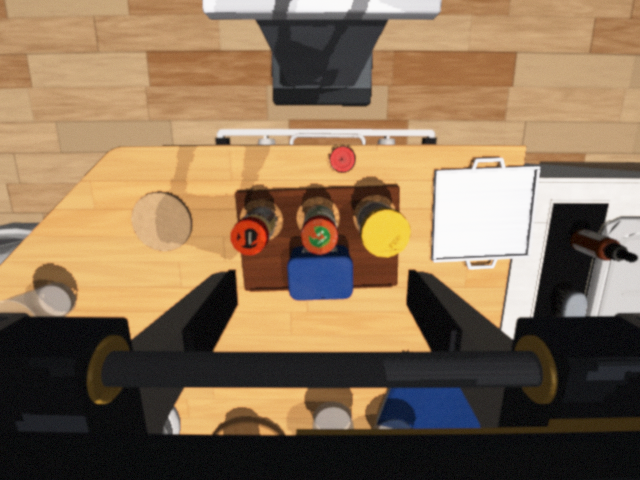

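The wrist view confirms the layout: spice jar (249,238), herb jar (320,237), big jar (385,232), tin (321,272), tray (487,213), mat (162,221), dropper (600,245) and glass (40,300). I'll localise these in both views.

```bash
cat >> h.py <<'E'
def locate(c,box,items=("yellow","red","blue","board","tray","mat")):
    """box: world xy window. prints circle / rect fits at known heights"""
    T={"yellow":((18,100,60),(34,255,255),.117),"red":((0,140,70),(8,255,255),.118),"blue":((105,120,30),(125,255,255),.074),
       "board":((0,60,10),(20,255,100),.012),"tray":((0,0,190),(180,30,255),.012),"mat":((8,50,90),(20,105,225),.009)}
    out=[]
    for n in items:
        lo,hi,z=T[n]; m=mask(c,lo,hi)
        if n=="mat": m=cv2.morphologyEx(m,cv2.MORPH_OPEN,np.ones((5,5)))
        for k in blobs(m,100):
            k=cv2.convexHull(k)
            q=cast(c,k[:,0].astype(float),z)[:,:2].astype(np.float32)
            cc,r=cv2.minEnclosingCircle(q)
            if not(box[0]<cc[0]<box[1] and box[2]<cc[1]<box[3]): continue
            rc=cv2.minAreaRect(q); M=cv2.moments(q.reshape(-1,1,2))
            print(n,"circ",np.round(cc,4),round(r,4),"cen",np.round([M["m10"]/M["m00"],M["m01"]/M["m00"]],4),"rect",np.round(rc[0],4),np.round(rc[1],4),round(rc[2],1))
E
python3 - <<'E'
from h import *
for n in("top","wrist"):
    print(n); c=bot.read_camera(n); locate(c,(.3,.56,-.4,.4))
E
```

```text
top
red circ [0.342  0.0232] 0.0168 cen [0.342  0.0232] rect [0.342  0.0227] [0.0303 0.0317] 45.4
board circ [0.3158 0.161 ] 0.0331 cen [0.3189 0.16  ] rect [0.3215 0.1606] [0.0639 0.0287] 87.3
board circ [0.3892 0.0799] 0.0507 cen [0.3867 0.0845] rect [0.384 0.081] [0.1008 0.0255] 77.9
board circ [ 0.4563 -0.0869] 0.0962 cen [ 0.4696 -0.089 ] rect [ 0.4582 -0.0987] [0.1837 0.0805] 9.0
board circ [0.4986 0.1276] 0.0525 cen [0.4974 0.1335] rect [0.5004 0.1333] [0.012  0.1048] 72.8
tray circ [ 0.3006 -0.1302] 0.0755 cen [ 0.3007 -0.1321] rect [ 0.3017 -0.1302] [0.0137 0.1506] 0.5
tray circ [ 0.3019 -0.0354] 0.0296 cen [ 0.3026 -0.0346] rect [ 0.3021 -0.0344] [0.0176 0.0588] 71.7
tray circ [0.3593 0.146 ] 0.0287 cen [0.3595 0.1459] rect [0.3591 0.146 ] [0.0173 0.057 ] 73.6
tray circ [ 0.4479 -0.0803] 0.0455 cen [ 0.4467 -0.0829] rect [ 0.447  -0.0831] [0.0238 0.0896] 71.8
tray circ [0.4758 0.012 ] 0.0838 cen [0.4748 0.0128] rect [0.4749 0.0132] [0.1529 0.0831] 71.8
tray circ [0.5081 0.1148] 0.0455 cen [0.506 0.109] rect [0.5065 0.1094] [0.024  0.0907] 72.6
mat circ [ 0.3141 -0.1536] 0.0
[... 948 characters left out ...]
[0.1524 0.0103] 89.8
tray circ [0.454 0.317] 0.1766 cen [0.4566 0.3118] rect [0.4245 0.2998] [0.2869 0.302 ] 51.2
tray circ [0.3092 0.006 ] 0.1533 cen [0.3111 0.0059] rect [0.3118 0.006 ] [0.3064 0.019 ] 89.9
mat circ [ 0.4365 -0.2436] 0.0432 cen [ 0.4393 -0.2554] rect [ 0.4406 -0.2596] [0.0858 0.0532] 14.3
mat circ [ 0.3161 -0.0565] 0.0117 cen [ 0.3163 -0.0565] rect [ 0.3163 -0.0566] [0.0096 0.0215] 0.0
mat circ [ 0.3163 -0.1101] 0.0209 cen [ 0.3163 -0.1101] rect [ 0.3163 -0.1101] [0.0405 0.0096] 89.9
mat circ [ 0.3437 -0.204 ] 0.3086 cen [ 0.3175 -0.2546] rect [ 0.3437 -0.2033] [0.5867 0.1954] 89.9
mat circ [0.3095 0.2979] 0.175 cen [0.2754 0.3186] rect [0.2709 0.2975] [0.3465 0.1444] 88.6
```

```bash
cat >> h.py <<'E'
from scipy.optimize import least_squares
def caps(c,verbose=1):
    """cap centres (x,y) from far-side rim, known radius"""
    res={}; o=(-c["R"].T@c["t"])[:2]
    for n,lo,hi,z,r in [("yellow",(18,100,60),(34,255,255),.117,.0295),("red",(0,140,70),(8,255,255),.118,.0225)]:
        for k in blobs(mask(c,lo,hi),300):
            q=cast(c,cv2.convexHull(k)[:,0].astype(float),z)[:,:2]
            cc,rr=cv2.minEnclosingCircle(q.astype(np.float32)); cc=np.array(cc)
            if not(.8<rr/r<1.4) or not (.3<cc[0]<.6): continue
            d=cc-o; s=q[(q-cc)@d/np.linalg.norm(d)>-.1*r]
            f=least_squares(lambda p:np.linalg.norm(s-p,axis=1)-r,cc,loss="soft_l1",f_scale=.001)
            res[n,round(cc[1],2)]=f.x
            if verbose: print(n,np.round(f.x,4),"rms",round(1e3*np.sqrt(np.mean(f.fun**2)),2),"rr",round(rr,4))
    return res
E
python3 - <<'E'
from h import *
c=bot.read_camera("wrist")
print("tray w",np.round(cast(c,[(433,170),(537,166),(528,258),(431,262)],.012)[:,:2],4).tolist())
print("mat w",cast(c,[(162,221.5)],.009)[:,:2]); caps(c)
bot.goto([.40,-.005,.23],down(np.pi/2))
c=bot.read_camera("wrist"); cv2.imwrite("pics/w2.png",c["pixels"]); caps(c)
t=bot.read_camera("top")
print("tray t",np.round(cast(t,[(165+a/2.75,195+b/2.75) for a,b in [(40,133),(218,127),(222,292),(42,297)]],.012)[:,:2],4).tolist())
i=cv2.imread("pics/top0.png"); t["pixels"]=i; caps(t)
E
```

```text
tray w [[0.3583, 0.1618], [0.3516, 0.3136], [0.4921, 0.3224], [0.4987, 0.1706]]
mat w [[ 0.43560689 -0.24162131]]
red [ 0.4327 -0.0859] rms 0.41 rr 0.0249
red [ 0.4301 -0.0025] rms 0.37 rr 0.0241
yellow [0.5506 0.2033] rms 7.26 rr 0.0412
yellow [ 0.5524 -0.2116] rms 6.02 rr 0.041
yellow [ 0.3481 -0.0997] rms 3.89 rr 0.0322
red [ 0.4293 -0.0028] rms 0.27 rr 0.0239
red [ 0.4308 -0.0862] rms 0.43 rr 0.0246
tray t [[0.489, 0.3186], [0.4953, 0.167], [0.3545, 0.1603], [0.3496, 0.3117]]
yellow [0.4269 0.0745] rms 0.22 rr 0.0305
red [ 0.4294 -0.0057] rms 0.45 rr 0.0227
red [ 0.4318 -0.0906] rms 0.71 rr 0.0231
```

View pics/w2.png

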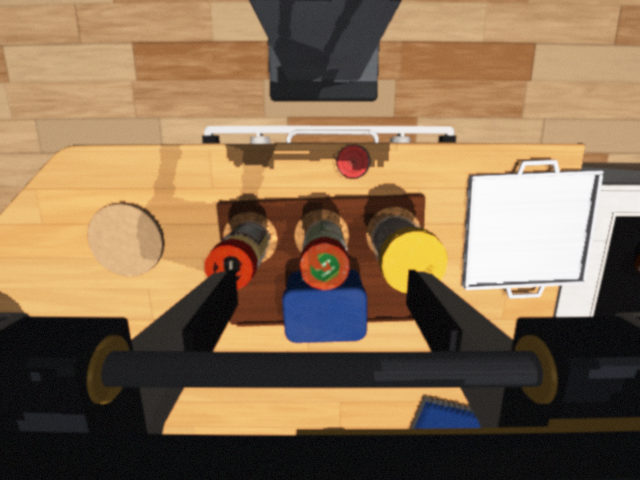

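The close wrist view shows the spice cap (232,263), herb cap (326,263), big lid (414,261), tray (533,229) and mat (126,240). The area between the fingertips (row ~285) stays visible, so I can watch the grasps. I'll take the spice jar first.

```bash
sed -i 's/("yellow",(18,100,60),(34,255,255),.117,.0295)/("yellow",(22,190,90),(34,255,255),.117,.0295)/' h.py
cat >> h.py <<'E'
Y=down(np.pi/2); GZ=.088
TC=np.array([.4245,.2415]); TEY=np.array([-.044,.999]); TEX=np.array([.999,.044])
SLOT={"spice":TC-.032*TEX-.04*TEY,"herb":TC-.032*TEX+.04*TEY,"big":TC+.032*TEX}
OPEN={"spice":.68,"herb":.68,"big":.77}
def pick(p,z,op,N=25,look=True):
    bot.set_gripper(op,N)
    bot.goto([*p,z+.06],Y); bot.line_to([*p,z],max_speed=.12)
    if look: print("before"); caps(bot.read_camera("wrist"))
    bot.set_gripper(0.,N)
    if look: print("after",bot.current_opening()*.092,bot.current_grip_force()); caps(bot.read_camera("wrist"))
def place(p,z,op):
    bot.goto([*p,z+.05],Y); bot.line_to([*p,z+.001],max_speed=.08)
    bot.set_gripper(op); bot.line_to([*p,z+.06],max_speed=.25)
E
python3 - <<'E'
from h import *
c=bot.read_camera("wrist"); caps(c)
p=(.431,-.0868); pick(p,GZ,OPEN["spice"])
cv2.imwrite("pics/w3.png",bot.read_camera("wrist")["pixels"])
print(bot.current_clock(),bot.current_ee_pos(),bot.current_contact_force())
E
```

```text
red [ 0.4293 -0.0026] rms 0.34 rr 0.0292
red [ 0.431  -0.0861] rms 0.38 rr 0.0245
before
red [ 0.4313 -0.0879] rms 0.67 rr 0.0257
red [ 0.4304 -0.0033] rms 0.09 rr 0.0273
after 0.04371201899963421 25.00047594308853
red [ 0.4315 -0.0865] rms 0.53 rr 0.0255
red [ 0.4303 -0.0034] rms 0.39 rr 0.028
5.3917 [ 0.43152948 -0.08713822  0.08857254] [-1.03576215 -0.48726269  4.17293487]
```

View pics/w3.png

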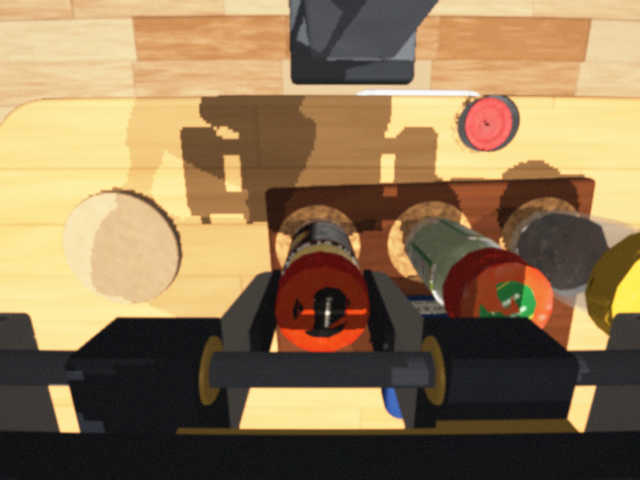

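The spice cap (323,300) sits centred between the pads and is firmly gripped. I'll move it to the tray, then re-measure.

Run:
```python
from h import *
p=np.array(bot.current_ee_pos()[:2])
bot.line_to([.431,-.0868,GZ+.15],max_speed=.25)
print("lift",bot.current_opening()*.092)
q=SLOT["spice"]; bot.goto([*q,GZ+.15],Y); place(q,GZ-.008,OPEN["spice"]); print(bot.current_clock())
bot.goto([.40,-.005,.23],Y)
c=bot.read_camera("wrist"); cv2.imwrite("pics/w4.png",c["pixels"]); caps(c)
h=cv2.cvtColor(c["pixels"],cv2.COLOR_BGR2HSV); print(h[261,405:425:5],h[250,445:455:3],bot.current_clock())
```

```text
lift 0.043682229880003864
9.3833
red [ 0.4293 -0.0028] rms 0.33 rr 0.0245
red [0.3918 0.1901] rms 1.31 rr 0.0264
[[ 26 175 250]
 [ 26 176 250]
 [ 26 174 250]
 [ 26 174 250]] [[ 22 134 247]
 [ 20 122 247]
 [ 19 122 247]
 [ 20 121 247]] 10.3333
```

View pics/w4.png

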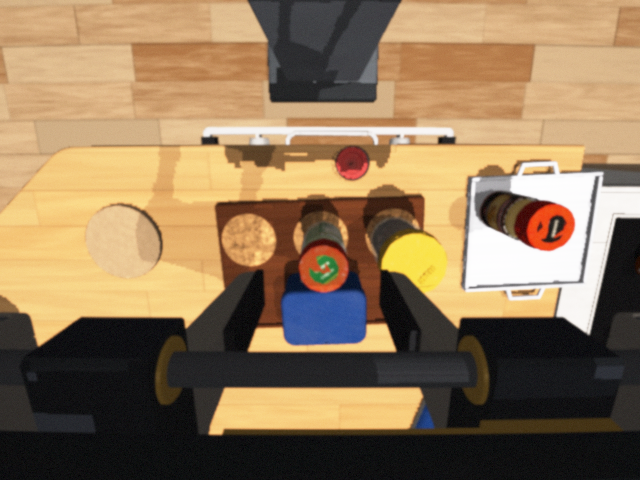

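The spice jar stands in the tray near (493,208 base / 548,227 cap). The herb and big jars are undisturbed. Next are herb, then big.

```bash
sed -i 's/(22,190,90),(34,255,255),.117/(24,150,60),(34,255,255),.117/' h.py
python3 - <<'E'
from h import *
c=bot.read_camera("wrist"); caps(c)
p=(.4298,-.0032); pick(p,GZ,OPEN["herb"])
bot.line_to([*p,GZ+.15],max_speed=.3)
q=SLOT["herb"]; bot.goto([*q,GZ+.15],Y); place(q,GZ-.008,OPEN["herb"]); print(bot.current_clock(),bot.current_contact_force())
bot.goto([.40,.05,.23],Y)
c=bot.read_camera("wrist"); cv2.imwrite("pics/w5.png",c["pixels"]); caps(c)
E
```

```text
yellow [0.4262 0.0764] rms 0.64 rr 0.0287
red [ 0.4293 -0.0026] rms 0.36 rr 0.0253
red [0.3918 0.1901] rms 1.34 rr 0.0262
before
red [ 0.4284 -0.0027] rms 0.52 rr 0.0248
after 0.04362129320322368 24.994508637280433
red [ 0.4287 -0.0034] rms 0.68 rr 0.0252
16.0833 [ 0.47550494 -0.0789622  -0.82001875]
yellow [0.4256 0.0771] rms 0.64 rr 0.0287
red [0.3912 0.1924] rms 1.05 rr 0.0249
red [0.3893 0.273 ] rms 1.06 rr 0.0274
```

View pics/w5.png

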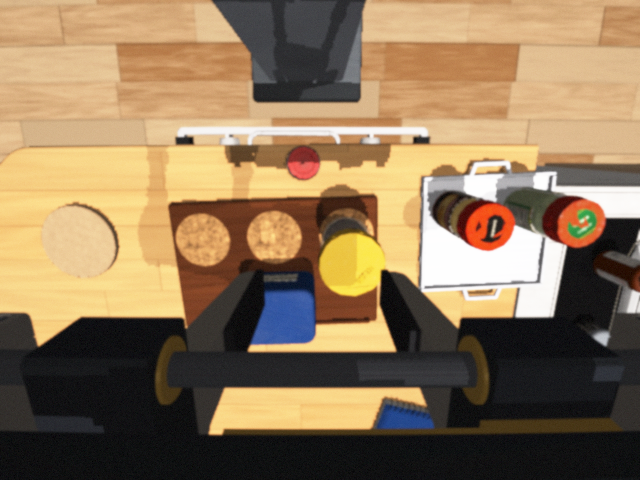

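Spice (450,212 base) and herb (525,205 base) stand in the tray, and the rear space is free. The big jar's lid is at (351,263). Big jar next, then I'll look at the tin and mat.

Run:
```python
from h import *
p=(.4262,.0766); pick(p,GZ,OPEN["big"])
bot.line_to([*p,GZ+.15],max_speed=.3)
q=SLOT["big"]; bot.goto([*q,GZ+.15],Y); place(q,GZ-.008,OPEN["big"]); print(bot.current_clock(),bot.current_contact_force())
bot.goto([.44,-.06,.25],Y)
bot.set_gripper(1.)
c=bot.read_camera("wrist"); cv2.imwrite("pics/w6.png",c["pixels"]); locate(c,(.38,.56,-.4,.4),("blue","mat"))
for k in blobs(mask(c,(105,120,30),(125,255,255)),400): print(cv2.minAreaRect(k))
```

```text
before
red [0.3911 0.1897] rms 1.2 rr 0.0264
after 0.05792200169374665 25.000737011432648
red [0.3909 0.1896] rms 1.34 rr 0.0253
22.4 [-0.02203247 -0.3386844   0.17020761]
blue circ [ 0.4964 -0.0058] 0.0526 cen [ 0.4946 -0.0045] rect [ 0.4943 -0.003 ] [0.0741 0.0888] 1.3
((459.1424865722656, 406.8669738769531), (41.079036712646484, 39.7005500793457), 1.9749338626861572)
((374.1752624511719, 267.5882568359375), (64.47636413574219, 82.18696594238281), 88.83085632324219)
```

View pics/w6.png

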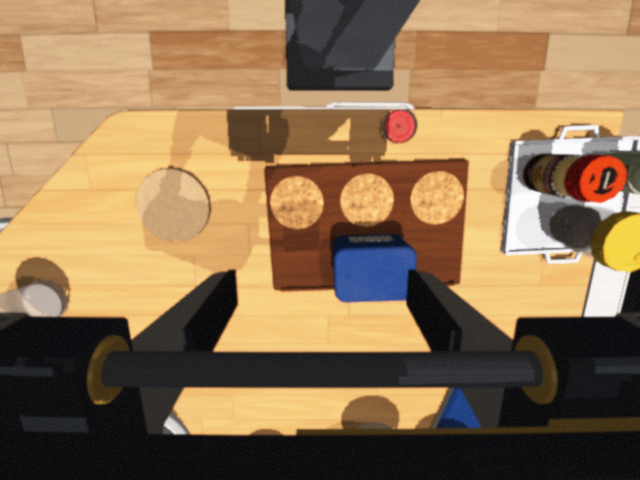

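All three jars are on the tray, and the three cork rounds (297,203), (367,198), (437,197) are empty. The tin is at (374,267) and the mat at (173,204). I'll fetch the tin now.

Run:
```python
from h import *
c=bot.read_camera("wrist")
m=cast(c,[(137,204),(210,204),(173,167),(173,242)],.009)[:,:2]
print("mat",m[:2].mean(0),m[2:].mean(0),np.linalg.norm(m[0]-m[1]),np.linalg.norm(m[2]-m[3]))
b=cast(c,[(266,167),(467,159)],.012)[:,:2]; print("board yaw",np.degrees(np.arctan2(*(b[0]-b[1])*[1,-1])))
print("rounds",cast(c,[(297,203),(367,198),(437,197)],.012)[:,:2].tolist())
k=max(blobs(mask(c,(105,120,30),(125,255,255)),400),key=lambda k:cv2.boundingRect(k)[2])
q=cast(c,k[:,0].astype(float),.074)[:,:2]
far=[q[np.abs(q[:,1]-y)<.002][:,0].max() for y in np.arange(-.035,.031,.005)]
ys=np.arange(-.035,.031,.005); f=np.polyfit(ys,far,1); print("far edge",f, "y at far half",[(q[np.abs(q[:,0]-x)<.002][:,1].min(),q[np.abs(q[:,0]-x)<.002][:,1].max()) for x in(.49,.50,.51)])
```

```text
mat [ 0.43441927 -0.24191632] [ 0.43635764 -0.24265487] 0.09043937215897395 0.09355956973208791
board yaw 2.3568284543474367
rounds [[0.4327944560628659, -0.08976116742964024], [0.42662674356592406, -0.005046369919133917], [0.42523154034464755, 0.07978109934205097]]
far edge [-0.03601541  0.53054227] y at far half [(np.float64(-0.047594095419580734), np.float64(0.041234248251992574)), (np.float64(-0.04640913521105566), np.float64(0.03433440735856635)), (np.float64(-0.04520601565839075), np.float64(0.03497101387355581))]
```

Run:
```python
from h import *
D=down(.036); p=(.4988,-.002); m=(.4358,-.2425)
bot.goto([*p,.15],D); bot.line_to([*p,.031],max_speed=.12)
print(bot.current_contact_force())
bot.set_gripper(0.,30); print(bot.current_opening()*.092,bot.current_grip_force(),bot.current_contact_force())
bot.line_to([*p,.14],max_speed=.2)
bot.goto([*m,.10],D); bot.line_to([*m,.0285],max_speed=.1)
print(bot.current_contact_force()); bot.set_gripper(1.); bot.line_to([*m,.15],max_speed=.25); print(bot.current_clock())
bot.goto([.40,-.22,.28],Y)
c=bot.read_camera("wrist"); cv2.imwrite("pics/w7.png",c["pixels"])
t=bot.read_camera("top"); cv2.imwrite("pics/t7.png",cv2.resize(t["pixels"][190:330,165:465],None,fx=2.6,fy=2.6,interpolation=cv2.INTER_CUBIC))
```

```text
[-0.13230902  0.65054739 -0.22942407]
0.06428974555700352 30.00027358531952 [0.4522122  0.65999669 2.56330927]
[ 0.12762904 -0.431925   -0.84842445]
31.1417
```

View pics/w7.png

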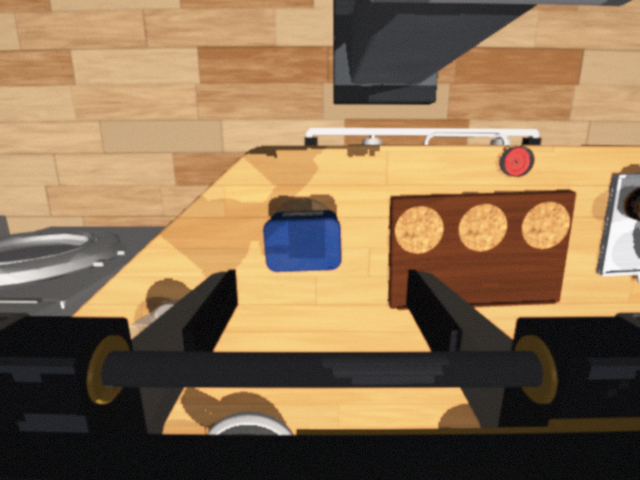

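The tin stands at (303,241), where the mat lay. I'll check its centring with an enlarged crop.

Run:
```python
from h import *
c=bot.read_camera("wrist")
k=max(blobs(mask(c,(105,120,30),(125,255,255)),400),key=lambda k:cv2.boundingRect(k)[2])
q=cast(c,k[:,0].astype(float),.071)[:,:2]
ys=np.arange(-.275,-.209,.005); f=np.polyfit(ys,[q[np.abs(q[:,1]-y)<.003][:,0].max() for y in ys],1)
e=[(q[np.abs(q[:,0]-x)<.003][:,1].min(),q[np.abs(q[:,0]-x)<.003][:,1].max()) for x in(.42,.43,.44,.45)]
print("xc",np.polyval(f,-.2425)-.032,"slope",f[0],"yc",np.mean(e),np.round(e,4).tolist())
im=c["pixels"].copy(); 
cv2.imwrite("pics/w7c.png",cv2.resize(im[180:300,220:380],None,fx=4.5,fy=4.5,interpolation=cv2.INTER_CUBIC))
a=np.linspace(0,6.28,80); u=proj(c,np.c_[.4358+.0455*np.cos(a),-.2425+.0455*np.sin(a),a*0+.009]); print(u.min(0),u.max(0))
```

```text
xc 0.43366921312025086 slope -0.026260772662251703 yc -0.24189791785568707 [[-0.2847, -0.1996], [-0.285, -0.1994], [-0.2844, -0.1993], [-0.2836, -0.1992]]
[270.37112011 197.73760262] [338.429291   263.87894603]
```

View pics/w7c.png

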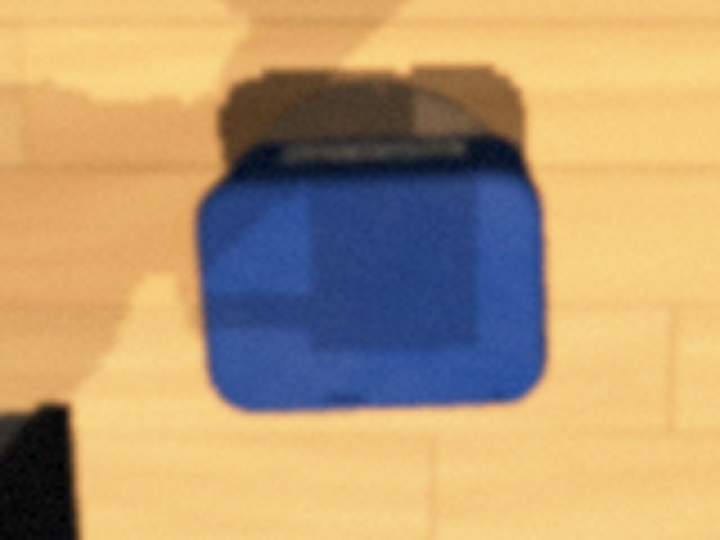

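In the crop, the mat's front arc (apex 370,75) is centred under the tin's front edge (mid 380,170), and the measured offset is about 2 mm. The tin is on the mat, so the jars go back now.

Run:
```python
from h import *
ORI={"big":(.4262,.0766),"herb":(.4298,-.0028),"spice":(.431,-.0868)}
for n in("spice","herb","big"):
    q=SLOT[n]; bot.goto([*q,GZ+.1],Y); pick(q,GZ-.008,OPEN[n],look=False); o=bot.current_opening()*.092
    bot.line_to([*q,GZ+.15],max_speed=.3)
    p=ORI[n]; bot.goto([*p,GZ+.15],Y); place(p,GZ,OPEN[n]); bot.line_to([*p,GZ+.12],max_speed=.3)
    print(n,o,bot.current_clock())
bot.goto([.40,-.005,.23],Y); bot.set_gripper(1.)
c=bot.read_camera("wrist"); cv2.imwrite("pics/w8.png",c["pixels"]); caps(c)
bot.goto([.244,.521,.215],down(np.pi/2)); bot.hold(.5)
t=bot.read_camera("top"); cv2.imwrite("pics/top8.png",t["pixels"]); caps(t); print(bot.current_clock())
```

```text
spice 0.04353319546557642 40.475
herb 0.04395388243759876 47.6667
big 0.058129183801127735 54.0417
yellow [0.4227 0.0745] rms 1.25 rr 0.028
red [ 0.4316 -0.0857] rms 0.58 rr 0.0246
red [ 0.4325 -0.0037] rms 1.82 rr 0.0263
red [ 0.4301 -0.0903] rms 0.78 rr 0.0229
red [ 0.4288 -0.0056] rms 0.63 rr 0.0231
57.5583
```

View pics/w8.png

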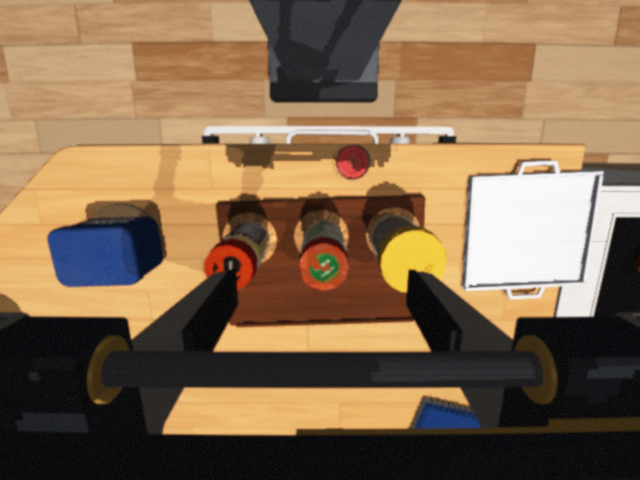

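View pics/top8.png

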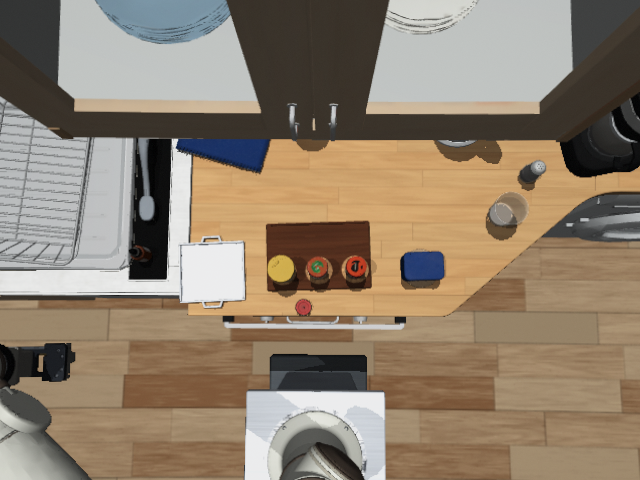

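Everything looks back in place: the w8 caps at (230,265), (324,264), (413,261) almost match w2, and the tin is on the mat at (423,266) in the top view. The camera poses match, so I'll put a number on the before/after shift.

Run:
```python
from h import *
S={}
for a,b,s,box in [("w2","w8",.282/338,(190,460,225,300)),("top0","top8",1.245/576,(260,380,250,290))]:
    for n,f in((0,a),(1,b)):
        i={"pixels":cv2.imread(f"pics/{f}.png")}
        for col,lo,hi in[("y",(24,150,60),(34,255,255)),("r",(0,140,70),(8,255,255))]:
            for k in blobs(mask(i,lo,hi),100):
                (x,y),r=cv2.minEnclosingCircle(cv2.convexHull(k)); w=cv2.boundingRect(k)
                if box[0]<x<box[1] and box[2]<y<box[3]: print(f,col,"circ",round(x,1),round(y,1),round(r,1),w,"mm/px",round(s*1e3,2))
    d=[cv2.imread(f"pics/{f}.png") for f in(a,b)]
    g=[cv2.cvtColor(v,cv2.COLOR_BGR2GRAY) for v in d]
    # template shift of each cap
    for nm,(x,y,h) in ({"spice":(230,264,22),"herb":(326,264,22),"big":(414,257,24)} if a=="w2" else {"big":(281,268,14),"herb":(317,266,11),"spice":(355,266,11)}).items():
        T=d[0][y-h:y+h,x-h:x+h]; Rr=cv2.matchTemplate(d[1][y-h-8:y+h+8,x-h-8:x+h+8],T,cv2.TM_CCOEFF_NORMED)
        _,v,_,(mx,my)=cv2.minMaxLoc(Rr)
        para=lambda l,c,r:(l-r)/(2*(l-2*c+r))
        dx=mx-8+para(Rr[my,mx-1],v,Rr[my,mx+1]); dy=my-8+para(Rr[my-1,mx],v,Rr[my+1,mx]); print(nm,"px",round(dx,2),round(dy,2),"mm",np.round([dx*s*1e3,dy*s*1e3],1),round(v,3))
```

```text
w2 y circ 415.3 262.9 31.7 (384, 233, 63, 58) mm/px 0.83
w2 r circ 323.5 264.1 26.5 (299, 242, 51, 48) mm/px 0.83
w2 r circ 232.0 267.5 27.8 (205, 242, 55, 49) mm/px 0.83
w8 y circ 414.0 262.5 31.6 (383, 232, 62, 58) mm/px 0.83
w8 r circ 231.0 267.0 27.3 (204, 243, 55, 50) mm/px 0.83
w8 r circ 324.3 268.2 29.0 (297, 242, 56, 53) mm/px 0.83
spice px -0.23 0.03 mm [-0.2  0. ] 0.994
herb px -0.72 0.22 mm [-0.6  0.2] 0.954
big px -0.35 -0.41 mm [-0.3 -0.3] 0.985
top0 r circ 316.8 266.1 10.4 (307, 256, 21, 21) mm/px 2.16
top0 r circ 356.3 265.5 10.6 (346, 255, 21, 22) mm/px 2.16
top8 r circ 356.1 265.9 10.5 (346, 256, 21, 21) mm/px 2.16
top8 r circ 317.0 266.4 10.6 (307, 256, 21, 22) mm/px 2.16
big px 0.4 0.83 mm [0.9 1.8] 0.975
herb px 0.12 -0.0 mm [ 0.3 -0. ] 0.908
spice px -0.13 0.2 mm [-0.3  0.4] 0.966
```

All jars are back within about 1–2 mm. Handing in.

```bash
python3 -c "
from workcell import bot
print(bot.job_done(), bot.current_clock())"
```

```text
the job is handed in; nothing more can be done
the job is handed in; nothing more can be done
```

The job is handed in: the tin stands on the cork mat, about 2 mm off centre by my measurement, and all three jars are back within about 2 mm of their starting spots; about 58 s of the 115 s had been used at the last check.

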